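Park the light sensor on the arc rail

TASK

On the arc rail, slide the light-sensor carriage along the bent rod, round the bend to the far end, turning it so that it follows the rod, and then use the carriage to push the grey parking switch fully home. Do it gently: if the carriage binds or drags sideways, ease it rather than force it. Leave it parked there, hanging freely, and leave the jar and the ring on its plate where they are.

Things in the scene. Friction and masses are not known exactly. Their poses are not given: they have to be found in the camera images.
- stand: Arc rail, fixed: black plate with a level round steel rod, 12 mm thick, axis 125 mm above the bench. Origin on the bench under the start of the bend, z up. In its frame (mm) the rod starts at a post at (-100, 0), runs straight along +x to (0, 0), then bends left on radius 120 about (0, 120) through (68.7, 21.6) to (112.7, 78.8), then straight 105 mm along (0.344, 0.939) to a second post.
- bend_mid (a point): Middle of the bend, on the rod's axis, (68.7, 21.6, 125) mm in the stand. Up to here the rod is as drawn. All beyond (second half of bend, far straight, switch, post) is turned as one piece about the vertical through this point by an unknown angle, up to 0.16 rad either way: up to 20 mm sideways at the switch. It is stiff and stays as it is: find its way by feel or camera.
- carriage: Light-sensor carriage, 0.22 to 0.37 kg, loose, threaded on the rod's first straight. Origin at the bore's centre, x along the bore towards the bend, z up. Aluminium block 28 mm long, 34 x 34 mm, bore 15.6 mm (1.8 mm play all round; it hangs 1.8 mm below the rod's axis). Sensor head hangs 53 mm down, lens tube to 30 mm on +y. Over 25 N between it and the rail is forcing it.
- grip (a point): On the carriage, 45 mm above the bore's centre: the point to hold on its upright black square grip, 16 x 16 mm, faces square to the carriage's x and y, from 17 to 63 mm above the bore's centre. Hold from above. The two rod posts reach 11 mm above the rod's axis.
- switch (a joint): Travel (m) of the grey parking switch, a block 28 x 28 mm, 16 long, round the rod's far straight; slides along it away from the bend from 0 (may start up to 3 mm in) to 0.014, fully home. Takes 4 N (6 to 7 with the carriage's own friction) and stays where pushed. The carriage's front face, 14 mm ahead of its origin, meets it; at 0 its face is 58 mm past the end of the bend.
- park (a point): Drawing position of the carriage's origin with the switch fully home, were the far half as drawn: on the rod's axis 58 mm past the end of the bend. Its x points along the far straight away from the bend, z up. Fixed to the stand; the true place is up to 21 mm aside along its y and 4 mm along its x.
- vial: Bystander on the plate inside the bend: small amber jar with white cap, 22 mm across, 40 mm high. Origin under its centre. A sample table (70 mm high, at (0, 120) mm in the stand) and a lamp box (80 mm high, at (86, 198)) are fixed to the plate.
- cap: Bystander on the plate inside the bend: black ring, 32 mm across, 12 mm high. Origin under its centre.
Things that resemble listed ones, but are neither listed nor needed, are in the scene too. Of the things that look like the carriage, the middle-sized one is meant.

How it is judged:
By the outcome, as a careful person would: the job done as asked, in the order asked, and still so for the second after the job is handed in, with the robot touching nothing.
It also fails if it takes over 72 s, if anything falls off the work surface, if the arm or the gripper's body presses on something with over 40 N, if the wrist force passes 120 N, or if a joint passes its speed limit or range.

ROBOT

A 6-joint arm with a two-finger parallel gripper is mounted at the origin on the work surface. World frame = base frame: x ahead of the robot, y to its left, z up, the work surface at z = 0. Lengths are in m, angles in degrees, forces in N, time in s.
With the tool pointing down it reaches from about 0.4 to 0.825 m from the base axis. Payload 7 kg.
Tool frame: the origin (TCP) lies midway between the tips of the shut fingers; the grasp point (between the pads) lies 19 mm behind it (r.grip_point_offset is the z of the grasp point in the tool frame, in m); z points along the fingers, y is the line along which they close (so a half turn about z gives the same grasp; the last joint's range is limited). The gripper opens to 88 mm and grips with 3 to 60 N. Pads are 19 mm wide; open, the fingers measure 130 mm over their backs; the gripper's body (78 mm by 193 mm) begins 47 mm behind the grasp point.
Start: joints at [-50.529, 20.546, 0.682, 0, -70.136, -16.507], TCP at [0.263, -0.621, 0.227] pointing down, gripper open.
Joint ranges: [-176.03, 176.03], [-82.01, 121.73], [-58.28, 71.71], [-173.87, 95.51], [-174.79, -0.11], [-173.66, 173.66]. Speed limits (degrees/s): [136.94, 136.94, 172.46, 180, 180, 180].

INTERFACE

Orientations are given as [roll, pitch, yaw] about the fixed x, y, z axes, in that order (R = Rz(yaw) Ry(pitch) Rx(roll)).
In Python, from plant import r, viewer, recognise, outline_of, pinpoint gives the robot as it stands.
- The arm moves only by the tool move_arm, never from a script. Its argument "targets" is a list of rows, each a list of 2 entries, a list of its own where there are three numbers: the shift along the tool's x, y, z in cm, then the turn, a rotation vector about the tool's x, y, z in rad. A call has 1 to 5 rows; each row is the pose to reach, as a shift and turn from the pose commanded when the call began, along the tool's axes at that moment; what a row does not reach only later rows make up. A row lasts 1/8 s, in which the tool goes at most 62.5 mm and 10.7 degrees, less where a joint would pass 70% of its speed; a pose out of reach is approached as far as the arm can. A call with a gripper value outside its range is refused whole. "jaw" is the finger opening in cm, from 0 to 8.76, set as the call begins (left out, the last holds). The fingers move at their own pace and stop on an object; "squeeze" is the grip in N (left out, the last holds). Time passes only in rows, so rows that repeat a pose let the fingers close. It gives the time, the measured TCP pose, the force, the opening and the grip force at its end, in the units of the state.
- r.get_state(): the state, without advancing time (a new reading comes with each control period).
- viewer.capture(name): name is "side" or "top" or "wrist"; returns a dict with "image" (480x640x3 uint8, blue, green, red), "intrinsics" (3x3 intrinsics, pixels), "camera_from_world" (4x4, takes a point from world to camera coordinates). Camera axes: x right, y up, looking along -z (the intrinsics and any distortion apply to the point x, -y, -z); pixel columns grow to the right and rows downward; lengths in m; the calibration is good to about 2 mm. A picture is of the moment at which its call begins. There is no depth.
- r.close_job(): hands the job in; it is judged then, once.
Trained networks look in the newest picture that a camera, given by its name, has taken for a name from the list of things; names that differ only in an ending like _2 or _b are one class to them, and where a whole thing is asked for, a point or a joint stands for the part that bears it (a point fixed in the world has none). Each returns a list of dicts, best first, with "score" (0 to 1); they miss things now and then, are a little off and sometimes report something else, mostly with a low value. They report only what shows in the picture. A call takes as long as a camera call. They do not tell look-alikes from the thing itself.
- recognise(label, camera): "box" ([left, top, right, bottom] in pixels, round what is visible of it).
- outline_of(label, camera): "mask" (480x640 bool, what is visible of it) and "box" ([left, top, right, bottom] in pixels, round what is visible of it).
- pinpoint(label, camera): "location" ([row, column] in pixels: a listed point, or the origin of a listed thing).
The state is a dict: "time_s": time; "joints": joint angles; "qd": joint speeds; "joint_torque": joint torques, N m; "tcp_pos": TCP position; "eef_rot": TCP orientation; "contact_force": force on the tool from outside, world axes, zero at the start; "moment": the same for the moment, N m; "gripper_width": finger opening in m; "gripper_force": force on a finger pad.
Only numpy, scipy, OpenCV 4.12 (cv2) and the standard library are available. Lean on these libraries where they do the work, as an engineer would, in place of code of your own. Each camera call takes 0.05 s, during which the arm holds its last target. There are 200 camera calls.

## Working session

There is one attempt and no reset: what is moved stays moved. The work goes in short steps, Python scripts to look and compute and a tool call to move; the robot and the scene stay as the last step left them, time stands still between calls to the robot, and variables do not carry over. Pictures are saved under pics/ and viewed, at most 10 in all, crops included, and the job is handed in when it is done.

Besides the shell and the picture viewer there is one more tool, called by a JSON object that holds its "fn" and its "kwargs", one argument or row to a line. move_arm: Moves the arm, as the interface text tells. Its arguments: {"type":"object","properties":{"targets":{"type":"array","items":{"type":"array"}},"jaw":{"type":"number"},"squeeze":{"type":"number"}},"required":["targets"]}

```bash
ls; mkdir -p pics; cat > h.py <<'E'
import numpy as np, cv2
from plant import r, viewer, recognise, outline_of, pinpoint
def cap(n,f=None):
    c=viewer.capture(n)
    if f: cv2.imwrite('pics/'+f,c['image'])
    return c
def proj(c,P):
    P=np.atleast_2d(P); T=c['camera_from_world']; q=P@T[:3,:3].T+T[:3,3]
    q=np.c_[q[:,0],-q[:,1],-q[:,2]]@np.array(c['intrinsics']).T
    return q[:,:2]/q[:,2:]
def ray(c,uv):
    T=np.array(c['camera_from_world']);K=np.array(c['intrinsics'])
    d=np.linalg.solve(K,[uv[0],uv[1],1]); d=np.array([d[0],-d[1],-d[2]])
    R=T[:3,:3]; return -R.T@T[:3,3], R.T@d
def atz(c,uv,z):
    o,d=ray(c,uv); return o+d*(z-o[2])/d[2]
def tri(obs):
    A=np.zeros((3,3));b=np.zeros(3)
    for c,uv in obs:
        o,d=ray(c,uv); d=d/np.linalg.norm(d); M=np.eye(3)-np.outer(d,d); A+=M;b+=M@o
    return np.linalg.solve(A,b)
E
python3 - <<'E'
from h import *
ims=[]
for n in ["side","top","wrist"]:
    c=cap(n,n+'0.png'); print(n,[k for k in c], ray(c,(320,240)))
    for l in ["stand","bend_mid","carriage","grip","switch","park","vial","cap"]:
        try: print(l,[(np.round(p['location']).tolist(),round(p['score'],2)) for p in pinpoint(l,n)], [(np.round(p['box']).tolist(),round(p['score'],2)) for p in recognise(l,n)] if l in('carriage','switch','stand') else '')
        except Exception as e: print(l,e)
s=r.get_state();print(s)
E
```

```text
pics
side ['image', 'intrinsics', 'camera_from_world'] (array([ 0.30416494, -0.60326918,  0.62526508]), array([ 0.30698881,  0.6995987 , -0.64526566]))
stand [([315.0, 380.0], 0.95)] []
bend_mid [([226.0, 370.0], 0.82), ([196.0, 301.0], 0.39), ([314.0, 379.0], 0.23)] 
carriage [([384.0, 457.0], 0.97), ([421.0, 407.0], 0.73), ([225.0, 369.0], 0.73)] [([382.0, 371.0, 433.0, 467.0], 0.87), ([444.0, 359.0, 470.0, 409.0], 0.62), ([358.0, 242.0, 399.0, 315.0], 0.59), ([239.0, 187.0, 458.0, 404.0], 0.22)]
grip [([394.0, 410.0], 0.76), ([256.0, 384.0], 0.74), ([370.0, 461.0], 0.59)] 
switch it knows: bend_mid, cap, carriage, grip, park, stand, vial
park [([198.0, 302.0], 0.82)] 
vial [([314.0, 335.0], 0.73)] 
cap [([282.0, 333.0], 0.66)] 
top ['image', 'intrinsics', 'camera_from_world'] (array([ 0.35400316, -0.07340981,  1.18592605]), array([ 1.81783538e-01, -9.70996748e-04, -9.83350824e-01]))
stand [([225.0, 349.0], 0.78)] [([221.0, 181.0, 414.0, 303.0], 0.96)]
bend_mid [([201.0, 311.0], 0.96)] 
carriage [([217.0, 442.0], 0.69), ([225.0, 381.0], 0.67)] [([432.0, 204.0, 456.0, 222.0], 0.77),
[... 616 characters left out ...]
 
cap [] 
{'time_s': 1.5, 'joints': array([-5.05286940e+01,  2.05473222e+01,  6.82354770e-01,  9.04776585e-04,
       -7.01354855e+01, -1.65060147e+01]), 'qd': array([ 0.01006027, -0.00801091, -0.02635497, -0.0763701 , -0.03489211,
        0.03658847]), 'joint_torque': array([ 1.26124964e-03, -5.82375920e+01,  2.93297839e+01,  7.00277478e+00,
        1.24446658e-02, -3.43095758e-05]), 'tcp_pos': array([ 0.26333258, -0.62150153,  0.22655624]), 'eef_rot': array([ 1.79999807e+02, -9.44557987e-04, -1.57034401e+02]), 'contact_force': array([ 0.49415375, -0.14173551,  0.11386035]), 'moment': array([-0.0161961 , -0.05331553,  0.05604683]), 'gripper_force': 0.0, 'gripper_width': 0.08784061374983901}
```

```bash
python3 - <<'E'
import cv2
a=cv2.imread('pics/top0.png')[160:320,150:520]; cv2.imwrite('pics/top0c.png',cv2.resize(a,None,fx=2.16,fy=2.16,interpolation=cv2.INTER_CUBIC))
E
```

```text
(no output)
```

View pics/side0.png

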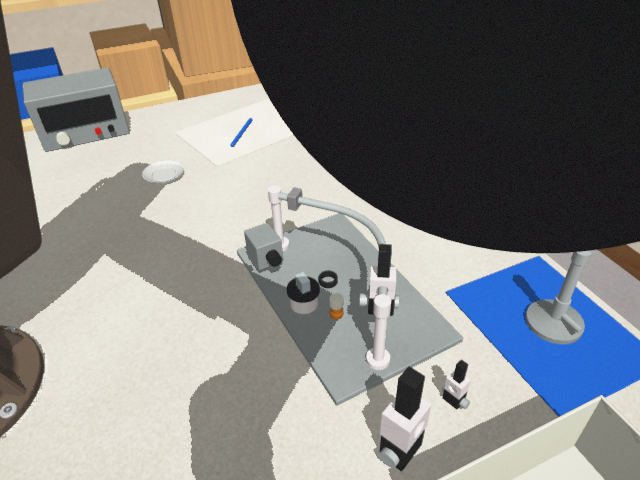

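View pics/top0c.png

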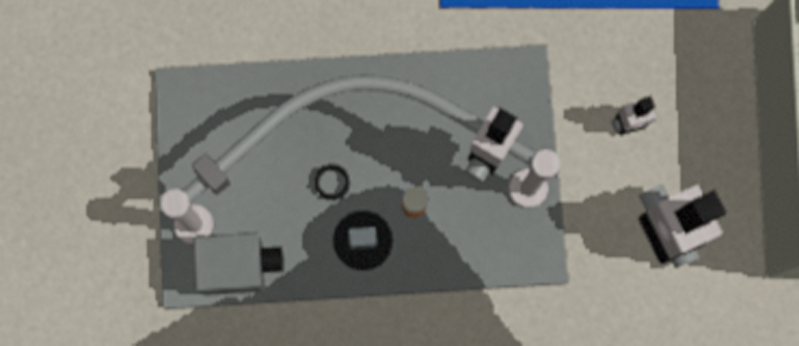

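The side view shows the rod's near post at about (380,305), the far post at (276,195), the switch at (294,198) and the carriage at (383,285). Two look-alikes stand off the plate at (405,420) and (457,385). The top crop gives post tops at about (402,234) and (231,254) in full-image pixels, the switch at (248,240) and the carriage grip at (381,218).

```bash
cat >> h.py <<'E'
from scipy.optimize import least_squares
R0=120.; 
def rod(s,phi):
    """stand-frame mm; s arclength from bend start (neg on first straight). returns pos, heading"""
    s=np.atleast_1d(np.asarray(s,float)); L=R0*np.arctan2(112.7,120-78.8); m=L/2
    h=np.clip(s/R0,0,L/R0)
    x=np.where(s<0,s,R0*np.sin(h)); y=np.where(s<0,0,R0*(1-np.cos(h)))
    e=np.clip(s-L,0,None); x=x+e*np.cos(h); y=y+e*np.sin(h)
    M=np.array([R0*np.sin(m/R0),R0*(1-np.cos(m/R0))]); p=np.c_[x,y]
    c,n=np.cos(phi),np.sin(phi); q=(p-M)@np.array([[c,n],[-n,c]])+M
    f=s>m; p[f]=q[f]; return p,h+phi*f
LB=R0*np.arctan2(112.7,120-78.8)
def world(par,s,z=.125):
    p,h=rod(s,par[3]); c,n=np.cos(par[2]),np.sin(par[2])
    w=p/1000@np.array([[c,n],[-n,c]])+par[:2]
    return np.c_[w,np.full(len(w),z)],h+par[2]
E
python3 - <<'E'
from h import *
ct=cap('top'); cs=cap('side')
print('pix mm', ct['intrinsics'][0])
A=atz(ct,(402.3,234),.136); B=atz(ct,(231,254),.136); Mt=atz(ct,(311,201),.125); 
print('posts',A,B,'mid',Mt, 'gripT', atz(ct,(381,218),.18), tri([(ct,(381,218)),(cs,(385,250))]))
def f(p):
    w,_=world(p,[-100,LB/2,LB+105]); return ((w[:,:2]-np.array([A[:2],Mt[:2],B[:2]]))*1000).ravel()
best=min((least_squares(f,[A[0],A[1],t,0]) for t in np.arange(0,6.3,.7)),key=lambda q:q.cost)
print(best.x,best.cost,f(best.x))
p=best.x
for it in range(4):
  def resid_data(p):
    out=[]
    for nm,c in (('t',ct),('s',cs)):
        g=cv2.GaussianBlur(c['image'],(0,0),.7).astype(float).mean(2)
        ss=np.r_[np.arange(-85,-70,4),np.arange(-20,LB+32,5),np.arange(LB+85,LB+95,4)]
        w,h=world(p,ss); uv=proj(c,w); w2=w+.001*np.c_[np.cos(h),np.sin(h),0*h]; t=proj(c,w2)-uv; t/=np.linalg.norm(t,axis=1)[:,None]; n=np.c_[-t[:,1],t[:,0]]
        o=np.arange(-8,8.01,.25)
        for i in range(len(ss)):
            q=uv[i]+o[:,None]*n[i]
            pr=cv2.remap(g.astype(np.float32),q[:,0].astype(np.float32).reshape(1,-1),q[:,1].astype(np.float32).reshape(1,-1),cv2.INTER_LINEAR)[0]
            d=np.gradient(pr,o); 
            # bright bar of width ~: correlate pos edge and neg edge
            pxw=np.linalg.norm(proj(c,w[i]+.006*np.array([-np.sin(h[i]),np.cos(h[i]),0]))-uv[i]) if nm=='t' else 6*np.linalg.norm(t[0])*np.linalg.norm(proj(c,w[i]+[0,0,.001])-uv[i])
            hw=np.clip(pxw,2,5)
            sc=[np.interp(x-hw,o,d)-np.interp(x+hw,o,d) for x in o]; k=int(np.argmax(np.array(sc)-np.abs(o)*.8))
            if sc[k]>12: out.append((c,ss[i],n[i],uv[i],o[k],nm,sc[k]))
    return out
  D=resid_data(p)
  def g2(q):
    e=[]
    for c,s,n,uv,o,nm,_ in D: e.append((proj(c,world(q,[s])[0])[0]-uv)@n-o)
    return np.array(e)
  def g3(q): # side/top with small per-camera offset ignored; weak anchor on posts along rod
    return np.r_[g2(q), .15*f(q)]
  sol=least_squares(g3,p,loss='soft_l1',f_scale=.7); p=sol.x
  print(p,len(D))
e=g2(p)
for nm in 'ts': print(nm,[(round(d[1]),round(float(x),1)) for d,x in zip(D,e) if d[5]==nm])
np.save('p.npy',p)
for nm,c in (('t',ct),('s',cs)):
    im=c['image'].copy(); 
    for s in np.arange(-100,LB+106,10):
        u=proj(c,world(p,[s])[0])[0]; cv2.circle(im,tuple(np.int32(np.round(u))),1,(0,0,255),-1)
    if nm=='t': im=im[180:280,210:420]
    else: im=im[170:330,220:430]
    cv2.imwrite('pics/fit_%s.png'%nm,cv2.resize(im,None,fx=3.7,fy=3.7))
E
```

```text
pix mm [614.78498072   0.         320.24104324]
posts [ 0.55960747 -0.21762624  0.136     ] [0.52252401 0.07925296 0.136     ] mid [ 0.62047206 -0.05805884  0.125     ] gripT [ 0.5780873  -0.17640094  0.18      ] [ 0.57999377 -0.17711612  0.18108486]
[ 0.60808883 -0.13084634  1.06208986  0.03498388] 10.696768491934392 [-0.22343238 -0.55762679  2.19472536 -2.18840954 -1.97129298  2.74603633]
[ 0.6029174  -0.12644567  1.12722869 -0.04968384] 90
[ 0.60383095 -0.12213966  1.14546766 -0.03114514] 94
[ 0.60369306 -0.12435409  1.13832865 -0.03920132] 93
[ 0.6039687  -0.12311066  1.13609582 -0.02116167] 92
t [(-85, -1.8), (-81, -2.5), (-77, -1.5), (-20, 2.6), (-15, 2.8), (-10, 2.6), (-5, -6.7), (0, -6.6), (5, -6.9), (10, -7.6), (15, -7.3), (20, -7.3), (25, -7.2), (30, -7.2), (35, -7.4), (40, -7.4), (45, -7.6), (50, -7.6), (55, -7.8), (60, -7.5), (65, -6.9), (70, -7.2), (75, 1.6), (80, -6.4), (85, -3.0), (90, -4.7), (95, -4.7), (100, -4.0), (105, -4.3), (110, -3.6), (115, -3.3), (120, -2.6), (125, -3.6), (130, -4.4), (135, -0.4), (140, 0.1), (145, -0.5), (150, 0.0), (155, -0.0), (160, -0.1), (165, -0.1), (170, -0.2), (175, 0.0), (231, -1.0), (235, -0.8), (239, -1.3)]
s [(-85, 4.7), (-81, 0.2), (-77, -0.8), (-73, -1.1), (-20, 3.5), (-15, 3.3), (-10, 3.0), (-5, 2.8), (0, 1.3), (5, 1.1), (10, 0.7), (15, 0.2), (20, 0.7), (25, 0.3), (30, 0.6), (35, 1.1), (40, 1.1), (45, 0.9), (50, 0.7), (55, 1.5), (60, 1.3), (65, 1.5), (70, 1.8), (75, 1.8), (80, 1.8), (85, 2.3), (90, 2.7), (95, 3.0), (100, 3.2), (105, 3.2), (110, -3.6), (115, -3.4), (120, 4.4), (125, 4.3), (130, 4.8), (135, 5.1), (140, 4.8), (145, 5.5), (150, 5.0), (155, 5.0), (160, 5.2), (165, 4.9), (170, 4.4), (175, 5.1), (231, 4.5), (235, 4.0)]
```

View pics/fit_t.png

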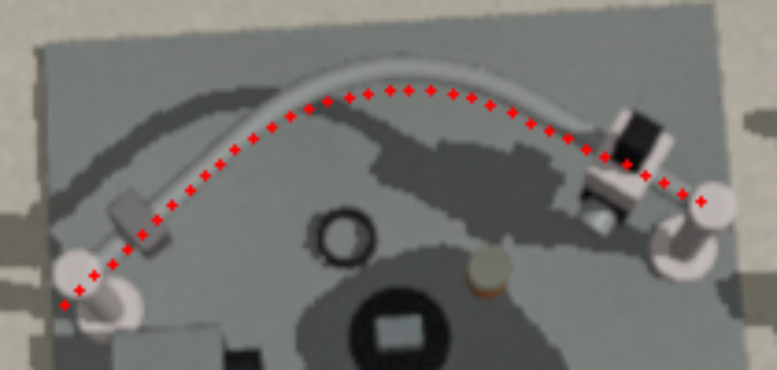

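View pics/fit_s.png

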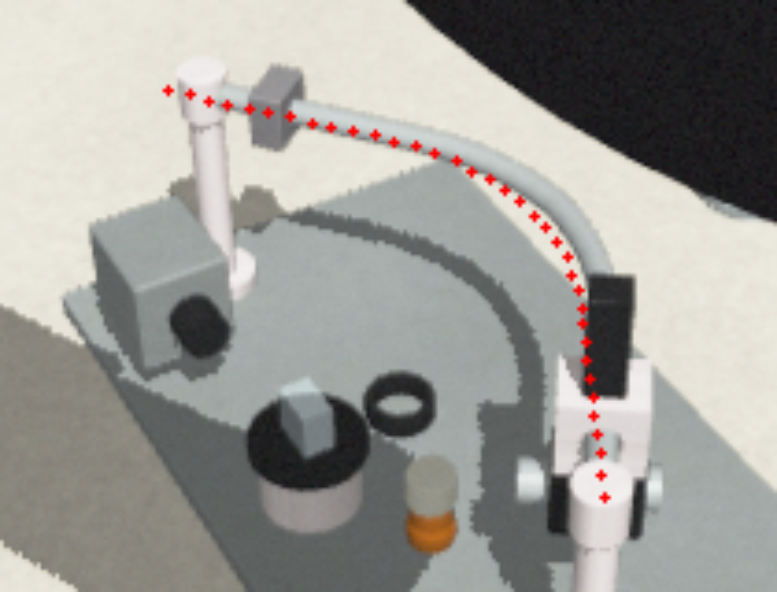

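The red overlay is off: in the top crop the dots lie about 25 px below the rod at mid-bend, and in the side crop they lie left of it. I'll refit from centreline pixels read off these two crops.

```bash
cat > fit.py <<'E'
from h import *
T=np.array([(520,88),(470,74),(420,67),(380,69),(340,79),(300,99),(260,125),(220,158),(180,195),(560,106)])/3.7+[210,180]
S=np.array([(585,230),(545,187),(500,160),(450,142),(400,130),(350,121),(318,115),(238,97)])/3.7+[220,170]
PT=np.array([(713,205),(78,273)])/3.7+[210,180]; PS=np.array([(601,482),(203,75)])/3.7+[220,170]
ct=cap('top'); cs=cap('side')
ss=np.arange(-100,LB+105,2.)
def sd(uv,c,p,pts):
    cv=proj(c,world(p,ss)[0])
    out=[]
    for q in pts:
        i=np.clip(np.argmin(((cv-q)**2).sum(1)),1,len(cv)-2); t=cv[i+1]-cv[i-1]; t/=np.linalg.norm(t); out.append((q-cv[i])@[-t[1],t[0]])
    return np.array(out)
def res(p):
    w=world(p,[-100,LB+105],.136)[0]
    q=p.copy()
    return np.r_[sd(0,ct,q,T),sd(0,cs,q,S),.7*(proj(ct,w)-PT).ravel(),.7*(proj(cs,w)-PS).ravel()]
best=min((least_squares(res,[.61,-.13,1.06+a,b],x_scale=[.01,.01,.05,.05],diff_step=1e-4,loss='soft_l1') for a in(-.1,0,.1) for b in(-.1,0,.1)),key=lambda q:q.cost)
p=best.x; np.save('p.npy',p); print(p,best.cost); print(np.round(res(p),1))
for nm,c in (('t',ct),('s',cs)):
    im=c['image'].copy(); im=im[180:280,210:420] if nm=='t' else im[170:330,220:430]
    o=[210,180] if nm=='t' else [220,170]
    im=cv2.resize(im,None,fx=3.7,fy=3.7)
    for s in np.arange(-100,LB+106,10):
        u=(proj(c,world(p,[s])[0])[0]-o)*3.7; cv2.circle(im,tuple(np.int32(np.round(u))),2,(0,0,255),-1)
    cv2.imwrite('pics/fit2_%s.png'%nm,im)
E
python3 fit.py; python3 - <<'E'
import cv2,numpy as np
a=cv2.imread('pics/fit2_t.png');b=cv2.imread('pics/fit2_s.png')
a=cv2.resize(a,None,fx=.75,fy=.75);b=cv2.resize(b[:500],None,fx=.6,fy=.6)
w=max(a.shape[1],b.shape[1]);f=lambda i:cv2.copyMakeBorder(i,0,0,0,w-i.shape[1],cv2.BORDER_CONSTANT)
cv2.imwrite('pics/fit2.png',np.vstack([f(a),f(b)]))
E
```

```text
[ 0.61014297 -0.13365215  1.02399723  0.08196785] 12.674998077187887
[ 1.3 -0.2 -0.8 -1.2 -1.2 -1.9 -1.6 -1.  -1.3  2.5  1.1  1.5  1.7  1.6
  1.6  1.1  0.8  0.9  0.3 -0.4  0.6 -0.4  0.5  0.7 -0.1 -0.4]
```

View pics/fit2.png

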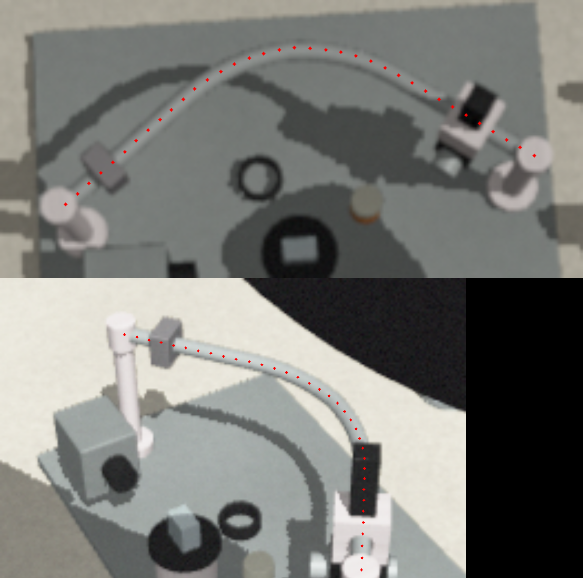

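```bash
sed -i 's/^ct=cap.*/ct=cap("top"); cs=cap("side")/' fit.py; cat > fit3.py <<'E'
exec(open('fit.py').read().split('best=')[0])
def res2(v):
    p=v[:4]; w=world(p,[-100,LB+105],.136)[0]
    return np.r_[sd(0,ct,p,T-v[4:6]),sd(0,cs,p,S-v[6:8]),.5*(proj(ct,w)+v[4:6]-PT).ravel(),.5*(proj(cs,w)+v[6:8]-PS).ravel(),v[4:]/1.0]
b=min((least_squares(res2,[.61,-.13,1.02+a,bb,0,0,0,0],x_scale=[.01,.01,.05,.05,1,1,1,1],diff_step=1e-4) for a in(-.1,0,.1) for bb in(-.1,0,.1)),key=lambda q:q.cost)
print(b.x,b.cost);print(np.round(res2(b.x),1)); np.save('v.npy',b.x)
# carriage: grip from nets and pictures
print('grip est',tri([(ct,(381,219)),(cs,(384,256))]))
w,h=world(b.x[:4],np.arange(-80,0,10)); print(np.round(w*1000,1)); print(np.degrees(h[0]))
for z in(.125-.0018+.045,.125-.0018+.063): print(z,atz(ct,(381,219)-b.x[4:6],z))
for l in ('grip','carriage'):
  for n in('top','side'): print(l,n,[(np.round(q['location'],1),round(q['score'],2)) for q in pinpoint(l,n)])
E
python3 fit3.py
```

```text
[ 0.61067005 -0.13468179  1.02944246  0.077462    0.84866177  0.4600633
  0.14042164 -1.29250127] 6.884764953973634
[ 0.8 -0.3 -0.5 -0.6 -0.4 -0.8 -0.4  0.2 -0.   1.9  0.   0.4  0.7  0.5
  0.5  0.  -0.2 -0.1  1.  -0.3  1.2 -0.1  1.   0.1  0.1 -0.7  0.8  0.5
  0.1 -1.3]
grip est [ 0.57962609 -0.17776939  0.17158517]
[[ 569.4 -203.2  125. ]
 [ 574.6 -194.7  125. ]
 [ 579.8 -186.1  125. ]
 [ 584.9 -177.5  125. ]
 [ 590.1 -169.   125. ]
 [ 595.2 -160.4  125. ]
 [ 600.4 -151.8  125. ]
 [ 605.5 -143.3  125. ]]
58.98270797506731
0.16820000000000002 [ 0.57976961 -0.17615831  0.1682    ]
0.1862 [ 0.57577659 -0.17434105  0.1862    ]
grip top [(array([257.9, 473. ]), 0.91), (array([217.6, 381.4]), 0.83)]
grip side [(array([393.7, 406.9]), 0.93), (array([372. , 461.7]), 0.83), (array([256.6, 386.6]), 0.73), (array([196. , 302.5]), 0.7)]
carriage top [(array([263.3, 468.2]), 0.78), (array([213.3, 442.9]), 0.76), (array([222.9, 379.2]), 0.64)]
carriage side [(array([281.2, 379.5]), 0.87), (array([418.6, 407.1]), 0.87), (array([381.9, 456.7]), 0.56)]
```

```bash
cat >> h.py <<'E'
import json,os
from scipy.spatial.transform import Rotation as Ro
def meas():
    s=r.get_state(); return np.array(s['tcp_pos']), Ro.from_euler('xyz',s['eef_rot'],degrees=True), s
def getcmd():
    if os.path.exists('cmd.json'):
        d=json.load(open('cmd.json')); return np.array(d['p']),Ro.from_quat(d['q'])
    p,R,_=meas(); return p,R
def down(yaw): return Ro.from_euler('xyz',[180,0,yaw],degrees=True)
def plan(targets,reset=False,dp=2,save=True):
    """targets: list of (xyz, yaw deg); print rows in one call; stores the commanded end pose"""
    if reset:
        p,R,_=meas()
    else: p,R=getcmd()
    rows=[]
    for xyz,y in targets:
        d=np.round(R.inv().apply(np.array(xyz)-p)*100,dp); w=np.round((R.inv()*down(y)).as_rotvec(),3)+0.
        rows.append([d.tolist(),w.tolist()])
    print(json.dumps(rows))
    if save:
        e=p+R.apply(np.array(rows[-1][0])/100); Q=R*Ro.from_rotvec(rows[-1][1]); json.dump({'p':e.tolist(),'q':Q.as_quat().tolist()},open('cmd.json','w'))
E
python3 - <<'E'
from h import *
p0=np.array([.263,-.6215,.2266]);p1=np.array([.565,-.10,.36])
n=12
L=[(p0+(p1-p0)*k/n+np.array([0,0,.04*np.sin(np.pi*k/n)]), -157.03+36*k/n) for k in range(1,n+1)]
for i in (0,5,10): plan(L[i:i+5],reset=(i==0))
E
```

```text
[[[-3.98, 3.03, -2.15], [0.0, 0.0, -0.052]], [[-8.0, 6.05, -4.23], [0.0, 0.0, -0.105]], [[-12.01, 9.07, -6.17], [0.0, 0.0, -0.157]], [[-16.02, 12.09, -7.91], [0.0, 0.0, -0.21]], [[-20.03, 15.11, -9.43], [0.0, 0.0, -0.262]]]
[[[-4.66, 1.88, -1.24], [0.0, 0.0, -0.052]], [[-9.32, 3.76, -2.22], [0.0, 0.0, -0.105]], [[-13.98, 5.63, -2.93], [0.0, 0.0, -0.157]], [[-18.64, 7.51, -3.41], [0.0, 0.0, -0.209]], [[-23.29, 9.39, -3.69], [0.0, 0.0, -0.262]]]
[[[-4.99, 0.6, -0.15], [0.0, 0.0, -0.052]], [[-9.97, 1.21, -0.22], [0.0, 0.0, -0.104]]]
```

{"fn": "move_arm", "kwargs": {
  "targets": [
    [[-3.98,3.03,-2.15],[0.0,0.0,-0.052]],
    [[-8.0,6.05,-4.23],[0.0,0.0,-0.105]],
    [[-12.01,9.07,-6.17],[0.0,0.0,-0.157]],
    [[-16.02,12.09,-7.91],[0.0,0.0,-0.21]],
    [[-20.03,15.11,-9.43],[0.0,0.0,-0.262]]
  ],
  "jaw": 5
}}

```text
time_s: 2.62
tcp_pos: [0.3894, -0.4028, 0.3218]
eef_rot: [-180.0, 0.0, -141.9]
contact_force: [0.7, 0.0, -0.3]
gripper_width: 0.0504
gripper_force: 0.0
```

{"fn": "move_arm", "kwargs": {
  "targets": [
    [[-4.66,1.88,-1.24],[0.0,0.0,-0.052]],
    [[-9.32,3.76,-2.22],[0.0,0.0,-0.105]],
    [[-13.98,5.63,-2.93],[0.0,0.0,-0.157]],
    [[-18.64,7.51,-3.41],[0.0,0.0,-0.209]],
    [[-23.29,9.39,-3.69],[0.0,0.0,-0.262]]
  ]
}}

```text
time_s: 3.25
tcp_pos: [0.5152, -0.1854, 0.3584]
eef_rot: [-179.9, 0.0, -126.9]
contact_force: [1.2, -0.8, 0.5]
gripper_width: 0.0498
gripper_force: 0.0
```

{"fn": "move_arm", "kwargs": {
  "targets": [
    [[-4.99,0.6,-0.15],[0.0,0.0,-0.052]],
    [[-9.97,1.21,-0.22],[0.0,0.0,-0.104]],
    [[-9.97,1.21,-0.22],[0.0,0.0,-0.104]],
    [[-9.97,1.21,-0.22],[0.0,0.0,-0.104]]
  ]
}}

```text
time_s: 3.75
tcp_pos: [0.5649, -0.0998, 0.3599]
eef_rot: [180.0, -0.0, -121.0]
contact_force: [0.4, -0.6, -0.2]
gripper_width: 0.0501
gripper_force: 0.0
```

```bash
python3 - <<'E'
from h import *
c=cap('wrist','w1.png'); p,R,s=meas(); print(s['time_s'],p,s['eef_rot'],s['contact_force'],s['joints'],getcmd()[0])
print(ray(c,(320,240)),c['intrinsics'][0])
v=np.load('v.npy')[:4]; im=c['image']
for q in np.arange(-100,LB+106,10):
    u=proj(c,world(v,[q])[0])[0]; cv2.circle(im,tuple(np.int32(np.round(u))),1,(0,0,255),-1)
cv2.imwrite('pics/w1m.png',im)
for l in ('grip','carriage','bend_mid','park','vial','cap'): print(l,[(np.round(q['location'],1).tolist(),round(q['score'],2)) for q in pinpoint(l,'wrist')])
E
```

```text
3.8 [ 0.56469914 -0.1003627   0.36006083] [-1.79995782e+02 -4.78853039e-03 -1.21075830e+02] [-0.48405099 -0.49313412 -0.21862767] [ 9.46327376e+00  7.68186931e+00  6.29335395e-01  6.42925582e-03
 -8.29473731e+01 -4.05398931e+01] [ 0.5649744  -0.10002166  0.35995119]
(array([ 0.52659172, -0.16422864,  0.51824591]), array([ 0.14095715,  0.24444419, -0.95937545])) [405.47714903   0.         318.0871394 ]
grip [([140.5, 251.3], 0.69), ([40.2, 158.8], 0.56), ([223.3, 344.5], 0.51)]
carriage [([44.6, 172.4], 0.78), ([141.4, 259.5], 0.7)]
bend_mid [([265.1, 285.6], 0.63)]
park []
vial [([164.7, 329.8], 0.73)]
cap [([224.5, 344.9], 0.71)]
```

View pics/w1m.png

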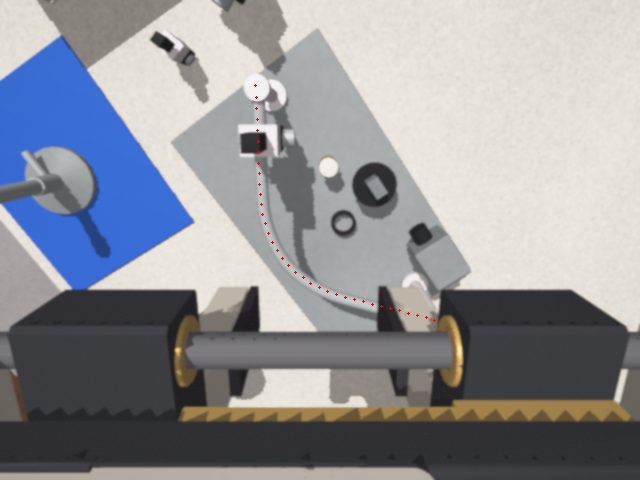

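The wrist picture shows the model overlaid on the rod within about 2 px. The near post is at (257,87), the carriage grip at (253,142), the jar at (328,167) and the ring at (343,222); the far straight is partly hidden by the fingers.

```bash
cat > fit4.py <<'E'
exec(open('fit.py').read().split('best=')[0].replace('ct=cap("top"); cs=cap("side")','ct=cap("top"); cs=cap("side"); cw=cap("wrist")'))
g=cv2.imread('pics/w1.png').astype(np.float32).mean(2)
v=np.r_[np.load('v.npy'),0,0]
def prof(p,off):
    W=[];info=[]
    for s in np.r_[-72:-62:3,-22:LB+30:4]:
        w,h=world(p,[s]); u=proj(cw,w)[0]+off; t=proj(cw,w+.001*np.c_[np.cos(h),np.sin(h),0*h])[0]+off-u; t/=np.linalg.norm(t); n=np.array([-t[1],t[0]])
        hw=np.linalg.norm(proj(cw,w+.006*np.c_[-np.sin(h),np.cos(h),0*h])[0]+off-u)
        o=np.arange(-12,12.01,.2); q=(u+o[:,None]*n).astype(np.float32); pr=cv2.remap(g,q[:,0].reshape(1,-1),q[:,1].reshape(1,-1),cv2.INTER_LINEAR)[0]; d=np.abs(np.gradient(pr,.2))
        k=[np.interp(x-hw,o,d)+np.interp(x+hw,o,d) -2*abs(x) if abs(x)<6 else -99 for x in o]; i=int(np.argmax(k)); W.append(u+o[i]*n); info.append((round(float(s)),round(float(o[i]),1),round(float(k[i]))))
    return np.array(W),info
for it in range(3):
    W,info=prof(v[:4],v[8:10]); 
    def res2(v):
        p=v[:4]; w=world(p,[-100,LB+105],.136)[0]
        return np.r_[sd(0,ct,p,T-v[4:6]),sd(0,cs,p,S-v[6:8]),sd(0,cw,p,W-v[8:10]),.5*(proj(ct,w)+v[4:6]-PT).ravel(),.5*(proj(cs,w)+v[6:8]-PS).ravel(),.5*(proj(cw,w[:1])[0]+v[8:10]-[256.5,88]),v[4:8]/1.0,v[8:]/2]
    b=least_squares(res2,v,x_scale=[.01,.01,.05,.05]+[1]*6,diff_step=1e-4,loss='soft_l1'); v=b.x
    print(np.round(v,4),b.cost)
print(info); print(np.round(res2(v),1)); np.save('v4.npy',v)
gs=[(ct,np.array([381.4,217.6])-v[4:6]),(cs,np.array([386.,256.])-v[6:8]),(cw,np.array([251.5,140.8])-v[8:10])]
G=tri(gs); print('grip',G,[np.round(proj(c,G)[0]-u,1) for c,u in gs])
c,n=np.cos(v[2]),np.sin(v[2]); print('grip in stand',np.array([[c,n],[-n,c]])@(G[:2]-v[:2])*1000)
print('park',world(v,[LB+58]))
E
python3 fit4.py
```

```text
[ 0.6107 -0.1331  1.0448  0.0501  1.7497  0.4629  0.5524 -0.7747  1.6356
  1.4528] 25.862546558397703
[ 0.6106 -0.1329  1.0453  0.0497  1.8473  0.4381  0.596  -0.7364  1.896
  1.8255] 19.17576088215621
[ 0.6106 -0.1329  1.0438  0.0509  1.8755  0.4439  0.5907 -0.7243  1.8575
  1.86  ] 16.268456581620654
[(-72, -1.2, 26), (-69, 1.4, 8), (-66, -0.0, 0), (-63, 0.2, 15), (-22, 3.4, 20), (-18, -1.0, 23), (-14, -0.2, 21), (-10, -0.0, 31), (-6, -0.0, 27), (-2, -0.4, 22), (2, -0.2, 27), (6, -0.0, 30), (10, -0.0, 22), (14, 0.2, 28), (18, -0.2, 24), (22, 0.4, 25), (26, 0.2, 23), (30, 0.2, 24), (34, -0.0, 24), (38, -0.0, 24), (42, -0.0, 22), (46, -0.0, 24), (50, 0.2, 22), (54, 0.2, 25), (58, 0.2, 21), (62, 0.2, 22), (66, -0.0, 24), (70, 0.2, 23), (74, -0.2, 26), (78, -0.2, 21), (82, -0.8, 25), (86, 0.2, 30), (90, -0.0, 30), (94, 0.4, 34), (98, -0.0, 34), (102, -0.0, 31), (106, -1.6, 29), (110, -0.8, 22), (114, 1.4, 17), (118, -1.2, 19), (122, -0.8, 24), (126, -0.0, 31), (130, 0.4, 32), (134, 0.2, 31), (138, 0.4, 35), (142, 0.2, 34), (146, 0.2, 36), (150, 0.2, 36), (154, 0.2, 35), (158, 0.4, 35), (162, 0.4, 35), (166, 0.4, 35), (170, 0.4, 36), (174, 0.4, 33)]
[ 0.9 -0.  -0.  -0.1 -0.1 -0.7 -0.4 -0.1 -0.4  1.8  0.6  0.8  0.8  0.5
  0.4 -0.2 -0.5 -0.6 -1.1  1.5  0.1  0.3  3.4 -1.  -0.2  0.   0.  -0.4
 -0.2  0.  -0.   0.2 -0.2  0.4  0.2  0.2 -0.  -0.  -0.1 -0.1  0.1  0.1
  0.1  0.1 -0.1  0.1 -0.3 -0.3 -0.9  0.1 -0.1  0.3 -0.1 -0.1 -1.7 -0.9
  1.3 -1.3 -0.9 -0.1  0.3  0.1  0.3  0.1  0.1  0.1  0.1  0.3  0.3  0.3
  0.3  0.3  1.2 -0.7  0.7 -0.3  1.4 -0.1  0.2 -1.  -0.7  0.1  1.9  0.4
  0.6 -0.7  0.9  0.9]
grip [ 0.58262559 -0.17836984  0.16958378] [array([ 2. , -0.4]), array([-0.4,  0.3]), array([2.4, 3.4])]
grip in stand [-53.36650678   1.29998626]
park (array([[0.55651175, 0.04533863, 0.125     ]]), array([2.31502283]))
```

```bash
python3 - <<'E'
from h import *
v=np.load('v4.npy'); w,h=world(v,[-53.]); n=np.array([-np.sin(h[0]),np.cos(h[0])]); g=w[0,:2]+.0006*n; print(w,g,np.degrees(h))
p0=np.array([.56497,-.10002,.35995]); p1=np.array([*g,.215])
L=[(p0+(p1-p0)*k/4,-121.0+.8*k/4) for k in (1,2,3,4,4)]
plan(L)
E
```

```text
[[ 0.58393354 -0.17870681  0.125     ]] [ 0.58341494 -0.17840507] [59.80789826]
[[[1.44, -1.41, 3.62], [0.0, 0.0, -0.004]], [[2.88, -2.81, 7.25], [0.0, 0.0, -0.008]], [[4.32, -4.22, 10.87], [0.0, 0.0, -0.011]], [[5.76, -5.62, 14.5], [0.0, 0.0, -0.015]], [[5.76, -5.62, 14.5], [0.0, 0.0, -0.015]]]
```

{"fn": "move_arm", "kwargs": {
  "targets": [
    [[1.44,-1.41,3.62],[0.0,0.0,-0.004]],
    [[2.88,-2.81,7.25],[0.0,0.0,-0.008]],
    [[4.32,-4.22,10.87],[0.0,0.0,-0.011]],
    [[5.76,-5.62,14.5],[0.0,0.0,-0.015]],
    [[5.76,-5.62,14.5],[0.0,0.0,-0.015]]
  ]
}}

```text
time_s: 4.88
tcp_pos: [0.5816, -0.1792, 0.2116]
eef_rot: [179.7, -0.2, -120.3]
contact_force: [1.1, -0.6, 1.2]
gripper_width: 0.0502
gripper_force: 0.0
```

```bash
python3 - <<'E'
from h import *
c=cap('wrist','w2.png'); p,R,s=meas(); print(s['time_s'],p,s['eef_rot'],s['contact_force'])
for l in ('grip','carriage','stand'): print(l,[(np.round(q['location'],1).tolist(),round(q['score'],2)) for q in pinpoint(l,'wrist')])
im=c['image']; P=p.copy()
# expected grip top corners (z=.1862) if centred under the tool
for z,col in((.1862,(0,0,255)),):
    for a,b in((-.008,-.008),(-.008,.008),(.008,.008),(.008,-.008)):
        q=R.apply([a,b,0])+p; q[2]=z; u=proj(c,q)[0]; print(np.round(u)); cv2.circle(im,tuple(np.int32(np.round(u))),2,col,-1)
v=np.load('v4.npy')
for q in np.arange(-100,LB,5):
    u=proj(c,world(v,[q])[0])[0]
    if abs(u).max()<2000: cv2.circle(im,tuple(np.int32(np.round(u))),1,(0,255,0),-1)
cv2.imwrite('pics/w2m.png',im)
E
```

```text
4.925 [ 0.58280776 -0.17887425  0.21399112] [ 1.79871503e+02 -9.13411865e-02 -1.20262793e+02] [0.41068972 0.33091298 0.16235275]
grip [([92.7, 171.7], 0.97), ([272.3, 315.8], 0.84)]
carriage [([94.4, 180.9], 0.87), ([247.8, 315.5], 0.69)]
stand [([414.5, 348.0], 0.54), ([270.1, 315.8], 0.19)]
[300. 298.]
[333. 298.]
[333. 267.]
[300. 267.]
```

View pics/w2m.png

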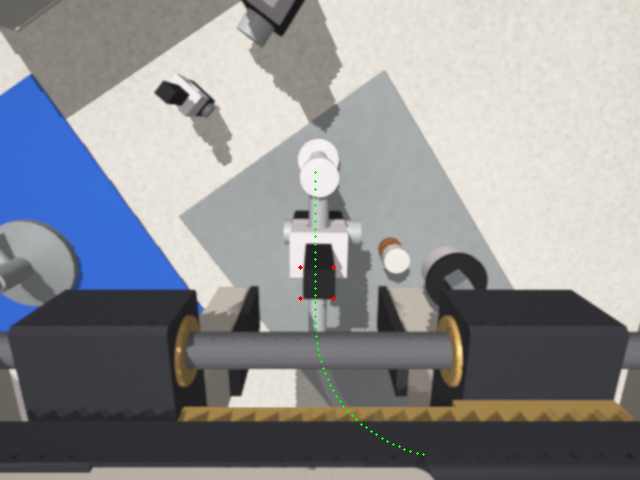

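The wrist close-up shows the black grip top at about x 303–335, y 269–298, roughly 1 mm to the right of the expected centre, so I'll shift +1 mm in tool y, descend and close lightly.

{"fn": "move_arm", "kwargs": {
  "targets": [
    [[0,0.1,2.5],[0,0,0]],
    [[0,0.1,5.0],[0,0,0]],
    [[0,0.1,6.58],[0,0,0]],
    [[0,0.1,6.58],[0,0,0]],
    [[0,0.1,6.58],[0,0,0]]
  ]
}}

```text
time_s: 5.7
tcp_pos: [0.5834, -0.1778, 0.1505]
eef_rot: [-179.9, 0.0, -120.2]
contact_force: [-0.7, 0.3, 0.7]
gripper_width: 0.05
gripper_force: 0.0
```

{"fn": "move_arm", "kwargs": {
  "targets": [
    [[0,0,0],[0,0,0]],
    [[0,0,0],[0,0,0]],
    [[0,0,0],[0,0,0]],
    [[0,0,0],[0,0,0]],
    [[0,0,0],[0,0,0]]
  ],
  "jaw": 1.0,
  "squeeze": 4
}}

```text
time_s: 6.32
tcp_pos: [0.5822, -0.1778, 0.1492]
eef_rot: [180.0, -0.0, -120.2]
contact_force: [-2.0, 0.2, 2.1]
gripper_width: 0.0161
gripper_force: 4.0
```

```bash
python3 - <<'E'
from h import *
p,R=getcmd(); p=p+R.apply([0,.001,.0658]); json.dump({'p':p.tolist(),'q':R.as_quat().tolist()},open('cmd.json','w'))
q,Rm,s=meas(); print(s['time_s'],p,q,s['eef_rot'],'F tool',R.inv().apply(s['contact_force']),'M tool',R.inv().apply(s['moment']),s['gripper_width'],s['gripper_force'])
E
```

```text
6.325 [ 0.58254381 -0.17786259  0.1491544 ] [ 0.58219934 -0.17777913  0.1491816 ] [ 1.79965080e+02 -1.22184258e-02 -1.20198435e+02] F tool [ 0.83643797  1.86406482 -2.08804666] M tool [-0.8629157   0.00313717 -0.00475875] 0.016100101211959955 4.000621251761913
```

{"fn": "move_arm", "kwargs": {
  "targets": [
    [[0,0.06,0],[0,0,0]],
    [[0,0.06,0],[0,0,0]],
    [[0,0.06,0],[0,0,0]]
  ]
}}

```text
time_s: 6.7
tcp_pos: [0.5821, -0.1777, 0.1492]
eef_rot: [-180.0, -0.0, -120.2]
contact_force: [0.3, -0.2, 1.1]
gripper_width: 0.0161
gripper_force: 4.0
```

```bash
cat >> h.py <<'E'
def moved(d,w=(0,0,0)):
    p,R=getcmd(); p=p+R.apply(np.array(d)/100); R=R*Ro.from_rotvec(w); json.dump({'p':p.tolist(),'q':R.as_quat().tolist()},open('cmd.json','w'))
def rep():
    p,R=getcmd(); q,Rm,s=meas(); print('t',s['time_s'],'err mm(tool)',np.round(R.inv().apply(q-p)*1000,2),'F',np.round(R.inv().apply(s['contact_force']),2),'M',np.round(R.inv().apply(s['moment']),3),'w',round(s['gripper_width'],4),round(s['gripper_force'],1),'yaw',round(s['eef_rot'][2],2))
E
python3 - <<'E'
from h import *
moved([0,.06,0]); rep()
E
```

```text
t 6.7 err mm(tool) [ 0.04 -0.14 -0.04] F [-0.02 -0.34 -1.07] M [0.122 0.394 0.009] w 0.0161 4.0 yaw -120.19
```

{"fn": "move_arm", "kwargs": {
  "targets": [
    [[0,0.06,0],[0,0,0]],
    [[0,0.06,0],[0,0,0]],
    [[0,0.06,0],[0,0,0]]
  ]
}}

```text
time_s: 7.08
tcp_pos: [0.5818, -0.1772, 0.1492]
eef_rot: [-180.0, 0.0, -120.2]
contact_force: [1.1, -1.2, -0.6]
gripper_width: 0.0158
gripper_force: 4.0
```

```bash
python3 - <<'E'
from h import *
moved([0,.06,0]); rep()
E
```

```text
t 7.075 err mm(tool) [-0.15 -0.22 -0.07] F [ 0.43 -1.58  0.62] M [0.678 0.17  0.059] w 0.0158 4.0 yaw -120.19
```

```bash
cat > fit5.py <<'E'
src=open('fit4.py').read()
pre='''
cN=cw; pN,RN,_=meas(); Tt=np.eye(4);Tt[:3,:3]=RN.as_matrix();Tt[:3,3]=pN
CT=cN['camera_from_world']@Tt
O=np.eye(4);O[:3,:3]=Ro.from_euler('xyz',[-179.9958,-.0048,-121.0758],degrees=True).as_matrix();O[:3,3]=[.564699,-.100363,.360061]
cw={'intrinsics':cN['intrinsics'],'camera_from_world':CT@np.linalg.inv(O)}
print(ray(cw,(320,240)))
pc,Rc=getcmd(); pc=pc+Rc.apply([0,-.0003,0])
'''
src=src.replace("v=np.r_[np.load('v.npy'),0,0]",pre+"v=np.load('v4.npy')")
src=src.replace("v[8:]/2]","v[8:]/.7,((pc[:2]-v[:2])@[-np.sin(v[2]),np.cos(v[2])])*1000/.3]")
src=src.replace('v4.npy\',v)','v5.npy\',v)').split('gs=[')[0]
src+='''
c,n=np.cos(v[2]),np.sin(v[2]); print('tool in stand',np.array([[c,n],[-n,c]])@(pc[:2]-v[:2])*1000,np.degrees(v[2]))
print('park',world(v,[LB+58]))
'''
exec(src)
E
python3 fit5.py
```

```text
(array([ 0.52632226, -0.16471265,  0.51841375]), array([ 0.14151126,  0.24438135, -0.95930988]))
[ 0.6094 -0.1305  1.0413  0.0498  3.3187 -0.0139  1.3138 -0.2308 -0.349
  0.2604] 19.686354121906625
[ 0.6094 -0.1306  1.0381  0.0526  3.3284  0.0826  1.213  -0.204  -0.1145
  0.2638] 18.271485544363532
[ 0.6095 -0.1306  1.0381  0.0527  3.3586  0.0946  1.2093 -0.1875 -0.1039
  0.2771] 18.238124887657786
[(-72, -0.4, 27), (-69, -0.0, 7), (-66, -0.0, 0), (-63, 1.0, 13), (-22, 3.8, 18), (-18, -0.8, 23), (-14, -0.0, 22), (-10, 0.2, 31), (-6, 0.4, 28), (-2, -0.4, 23), (2, -0.2, 27), (6, 0.2, 30), (10, -0.0, 23), (14, -0.0, 29), (18, -0.2, 24), (22, 0.4, 24), (26, 0.2, 25), (30, 0.2, 24), (34, 0.2, 22), (38, -0.0, 25), (42, -0.2, 21), (46, -0.0, 23), (50, -0.0, 24), (54, -0.0, 25), (58, -0.0, 21), (62, -0.0, 22), (66, -0.4, 22), (70, -0.0, 22), (74, -0.4, 25), (78, -0.4, 21), (82, -1.6, 22), (86, -0.2, 29), (90, -0.2, 34), (94, 0.4, 32), (98, -0.0, 33), (102, -0.2, 32), (106, -0.0, 26), (110, -1.6, 24), (114, 1.2, 17), (118, -1.2, 19), (122, 1.2, 23), (126, 2.0, 33), (130, -0.0, 33), (134, -0.0, 34), (138, 0.2, 31), (142, 0.2, 35), (146, -0.0, 36), (150, 0.2, 35), (154, 0.2, 35), (158, 0.4, 34), (162, 0.2, 34), (166, 0.2, 33), (170, 0.4, 33), (174, 0.2, 34)]
[ 1.   0.1  0.  -0.  -0.  -0.6 -0.4 -0.1 -0.5  2.   1.   1.   0.9  0.4
  0.3 -0.4 -0.7 -0.8 -0.4  0.   0.   1.   3.8 -0.8  0.   0.2  0.4 -0.4
 -0.2  0.2  0.   0.  -0.2  0.4  0.2  0.2  0.2 -0.  -0.2 -0.  -0.  -0.
 -0.  -0.  -0.4 -0.  -0.4 -0.4 -1.6 -0.2 -0.2  0.4 -0.  -0.2 -0.  -1.6
  1.2 -1.2  1.1  1.9 -0.1 -0.1  0.1  0.1 -0.1  0.1  0.1  0.3  0.1  0.1
  0.3  0.1  1.2 -0.4  0.7 -0.4  0.7 -0.3  0.2 -1.1 -0.2  0.1  3.4  0.1
  1.2 -0.2 -0.1  0.4  0.3]
tool in stand [-54.41216043   0.09067021] 59.48070649654511
park (array([[0.55622152, 0.04783213, 0.125     ]]), array([2.31113883]))
```

```bash
cat >> h.py <<'E'
def carpose(v,s,z,dlat=0.,dyaw=0.):
    """tool target with carriage origin at s (mm): chord heading over the bore's length"""
    (A,B,C),_=world(v,[s-14,s,s+14]); t=C-A; h=np.arctan2(t[1],t[0]); m=((A+C)/2+B)/2
    m=m+dlat/1000*np.array([-np.sin(h),np.cos(h),0])
    return np.array([m[0],m[1],z]), np.degrees(h)-180+dyaw
def go(v,ss,z=.1507,dlat=0.,dyaw=0.,pad=0):
    L=[carpose(v,s,z,dlat,dyaw) for s in ss]; L+= [L[-1]]*pad; plan(L)
E
python3 - <<'E'
from h import *
v=np.load('v5.npy'); 
go(v,[-54.4,-54.4,-51,-47,-43]); go(v,[-39,-35,-31,-27,-24])
E
```

```text
[[[-0.0, -0.04, -0.15], [0.0, 0.0, 0.006]], [[-0.0, -0.04, -0.15], [0.0, 0.0, 0.006]], [[-0.34, -0.04, -0.15], [0.0, 0.0, 0.006]], [[-0.74, -0.04, -0.15], [0.0, 0.0, 0.006]], [[-1.14, -0.05, -0.15], [0.0, 0.0, 0.006]]]
[[[-0.4, 0.0, -0.0], [0.0, 0.0, 0.0]], [[-0.8, 0.0, -0.0], [0.0, 0.0, 0.0]], [[-1.2, 0.0, -0.0], [0.0, 0.0, 0.0]], [[-1.6, 0.01, -0.0], [0.0, 0.0, 0.0]], [[-1.9, 0.01, -0.0], [0.0, 0.0, 0.0]]]
```

{"fn": "move_arm", "kwargs": {
  "targets": [
    [[0,-0.04,-0.15],[0,0,0.006]],
    [[0,-0.04,-0.15],[0,0,0.006]],
    [[-0.34,-0.04,-0.15],[0,0,0.006]],
    [[-0.74,-0.04,-0.15],[0,0,0.006]],
    [[-1.14,-0.05,-0.15],[0,0,0.006]]
  ],
  "jaw": 1.0,
  "squeeze": 15
}}

```text
time_s: 7.85
tcp_pos: [0.5877, -0.1673, 0.1506]
eef_rot: [180.0, -0.0, -120.5]
contact_force: [-0.7, 0.3, -2.3]
gripper_width: 0.0161
gripper_force: 15.0
```

{"fn": "move_arm", "kwargs": {
  "targets": [
    [[-0.4,0,0],[0,0,0]],
    [[-0.8,0,0],[0,0,0]],
    [[-1.2,0,0],[0,0,0]],
    [[-1.6,0.01,0],[0,0,0]],
    [[-1.9,0.01,0],[0,0,0]]
  ]
}}

```text
time_s: 8.48
tcp_pos: [0.5974, -0.151, 0.1507]
eef_rot: [-180.0, 0.0, -120.5]
contact_force: [0.2, 0.3, -2.1]
gripper_width: 0.0162
gripper_force: 15.0
```

```bash
python3 - <<'E'
from h import *
rep()
v=np.load('v5.npy'); 
go(v,[-21,-18,-14,-11,-8],pad=0); go(v,[-5,-2,2,5,8])
E
```

```text
t 8.475 err mm(tool) [-0.31  0.02 -0.02] F [-0.36 -0.05  2.13] M [-0.098 -0.023  0.015] w 0.0162 15.0 yaw -120.53
[[[-0.3, -0.0, -0.0], [0.0, 0.0, 0.0]], [[-0.6, -0.0, -0.0], [0.0, 0.0, 0.0]], [[-1.0, -0.0, -0.0], [0.0, 0.0, 0.0]], [[-1.3, -0.0, -0.0], [0.0, 0.0, -0.002]], [[-1.6, -0.0, -0.0], [0.0, 0.0, -0.006]]]
[[[-0.3, 0.0, -0.0], [0.0, 0.0, -0.006]], [[-0.6, 0.01, -0.0], [0.0, 0.0, -0.016]], [[-1.0, 0.02, -0.0], [0.0, 0.0, -0.032]], [[-1.3, 0.03, -0.0], [0.0, 0.0, -0.048]], [[-1.6, 0.05, -0.0], [0.0, 0.0, -0.066]]]
```

{"fn": "move_arm", "kwargs": {
  "targets": [
    [[-0.3,0,0],[0,0,0]],
    [[-0.6,0,0],[0,0,0]],
    [[-1.0,0,0],[0,0,0]],
    [[-1.3,0,0],[0,0,-0.002]],
    [[-1.6,0,0],[0,0,-0.006]]
  ]
}}

```text
time_s: 9.1
tcp_pos: [0.6054, -0.1373, 0.1506]
eef_rot: [180.0, -0.0, -120.2]
contact_force: [0.4, 0.2, -3.1]
gripper_width: 0.0159
gripper_force: 15.0
```

{"fn": "move_arm", "kwargs": {
  "targets": [
    [[-0.3,0,0],[0,0,-0.006]],
    [[-0.6,0.01,0],[0,0,-0.016]],
    [[-1.0,0.02,0],[0,0,-0.032]],
    [[-1.3,0.03,0],[0,0,-0.048]],
    [[-1.6,0.05,0],[0,0,-0.066]]
  ]
}}

```text
time_s: 9.72
tcp_pos: [0.6131, -0.1232, 0.1507]
eef_rot: [-180.0, -0.0, -116.3]
contact_force: [0.4, 0.4, -3.3]
gripper_width: 0.0161
gripper_force: 15.0
```

```bash
python3 - <<'E'
from h import *
rep()
v=np.load('v5.npy'); 
go(v,[11,14,17,20,23],pad=0)
E
```

```text
t 9.725 err mm(tool) [-0.25  0.02 -0.01] F [-0.57 -0.2   3.29] M [-0.061 -0.016 -0.023] w 0.0161 15.0 yaw -116.34
[[[-0.3, 0.01, -0.0], [0.0, 0.0, -0.021]], [[-0.6, 0.02, -0.0], [0.0, 0.0, -0.045]], [[-0.89, 0.03, -0.0], [0.0, 0.0, -0.07]], [[-1.19, 0.06, -0.0], [0.0, 0.0, -0.095]], [[-1.49, 0.09, -0.0], [0.0, 0.0, -0.12]]]
```

{"fn": "move_arm", "kwargs": {
  "targets": [
    [[-0.3,0.01,0],[0,0,-0.021]],
    [[-0.6,0.02,0],[0,0,-0.045]],
    [[-0.89,0.03,0],[0,0,-0.07]],
    [[-1.19,0.06,0],[0,0,-0.095]],
    [[-1.49,0.09,0],[0,0,-0.12]]
  ]
}}

```text
time_s: 10.35
tcp_pos: [0.6189, -0.1094, 0.1507]
eef_rot: [180.0, 0.0, -109.4]
contact_force: [-0.8, 0.1, -2.9]
gripper_width: 0.0162
gripper_force: 15.0
```

```bash
python3 - <<'E'
from h import *
rep()
v=np.load('v5.npy'); 
go(v,[26,29,32,35,38]); go(v,[41,44,47,50,53])
E
```

```text
t 10.35 err mm(tool) [-0.22  0.03 -0.  ] F [0.15 0.76 2.85] M [-0.124 -0.012 -0.019] w 0.0162 15.0 yaw -109.44
[[[-0.3, 0.0, -0.0], [0.0, 0.0, -0.025]], [[-0.6, 0.02, -0.0], [0.0, 0.0, -0.05]], [[-0.9, 0.03, -0.0], [0.0, 0.0, -0.075]], [[-1.19, 0.06, -0.0], [0.0, 0.0, -0.1]], [[-1.49, 0.09, -0.0], [0.0, 0.0, -0.125]]]
[[[-0.3, 0.01, -0.0], [0.0, 0.0, -0.025]], [[-0.6, 0.02, -0.0], [0.0, 0.0, -0.05]], [[-0.9, 0.04, -0.0], [0.0, 0.0, -0.075]], [[-1.2, 0.06, -0.0], [0.0, 0.0, -0.1]], [[-1.49, 0.1, -0.0], [0.0, 0.0, -0.125]]]
```

{"fn": "move_arm", "kwargs": {
  "targets": [
    [[-0.3,0,0],[0,0,-0.025]],
    [[-0.6,0.02,0],[0,0,-0.05]],
    [[-0.9,0.03,0],[0,0,-0.075]],
    [[-1.19,0.06,0],[0,0,-0.1]],
    [[-1.49,0.09,0],[0,0,-0.125]]
  ]
}}

```text
time_s: 10.98
tcp_pos: [0.623, -0.095, 0.1507]
eef_rot: [-180.0, 0.0, -102.3]
contact_force: [-0.4, 0.5, -3.1]
gripper_width: 0.0161
gripper_force: 15.0
```

{"fn": "move_arm", "kwargs": {
  "targets": [
    [[-0.3,0.01,0],[0,0,-0.025]],
    [[-0.6,0.02,0],[0,0,-0.05]],
    [[-0.9,0.04,0],[0,0,-0.075]],
    [[-1.2,0.06,0],[0,0,-0.1]],
    [[-1.49,0.1,0],[0,0,-0.125]]
  ]
}}

```text
time_s: 11.6
tcp_pos: [0.6252, -0.0803, 0.1507]
eef_rot: [180.0, -0.0, -95.1]
contact_force: [-0.5, 0.0, -2.8]
gripper_width: 0.0157
gripper_force: 15.0
```

```bash
python3 - <<'E'
from h import *
rep()
v=np.load('v5.npy'); 
go(v,[56,59,62,65,68])
E
```

```text
t 11.6 err mm(tool) [-0.23  0.02 -0.  ] F [0.03 0.51 2.8 ] M [-0.075 -0.038 -0.034] w 0.0157 15.0 yaw -95.12
[[[-0.3, 0.0, -0.0], [0.0, 0.0, -0.025]], [[-0.6, 0.01, -0.0], [0.0, 0.0, -0.05]], [[-0.9, 0.03, -0.0], [0.0, 0.0, -0.08]], [[-1.19, 0.06, -0.0], [0.0, 0.0, -0.111]], [[-1.49, 0.1, -0.0], [0.0, 0.0, -0.142]]]
```

{"fn": "move_arm", "kwargs": {
  "targets": [
    [[-0.3,0,0],[0,0,-0.025]],
    [[-0.6,0.01,0],[0,0,-0.05]],
    [[-0.9,0.03,0],[0,0,-0.08]],
    [[-1.19,0.06,0],[0,0,-0.111]],
    [[-1.49,0.1,0],[0,0,-0.142]]
  ]
}}

```text
time_s: 12.22
tcp_pos: [0.6255, -0.0654, 0.1506]
eef_rot: [180.0, 0.0, -87.0]
contact_force: [-0.2, -0.6, -3.7]
gripper_width: 0.0157
gripper_force: 15.0
```

```bash
python3 - <<'E'
from h import *
rep()
v=np.load('v5.npy'); 
go(v,[71,74,77,80,83]); go(v,[86,89,92,95,98])
E
```

```text
t 12.225 err mm(tool) [-0.24  0.02  0.02] F [0.63 0.26 3.69] M [-0.117 -0.068 -0.017] w 0.0157 15.0 yaw -86.96
[[[-0.3, 0.0, -0.0], [0.0, 0.0, -0.03]], [[-0.6, 0.02, -0.0], [0.0, 0.0, -0.061]], [[-0.89, 0.04, -0.0], [0.0, 0.0, -0.092]], [[-1.19, 0.07, -0.0], [0.0, 0.0, -0.122]], [[-1.49, 0.11, -0.0], [0.0, 0.0, -0.153]]]
[[[-0.3, 0.01, -0.0], [0.0, 0.0, -0.03]], [[-0.59, 0.02, -0.01], [0.0, 0.0, -0.058]], [[-0.89, 0.04, -0.01], [0.0, 0.0, -0.083]], [[-1.19, 0.07, -0.01], [0.0, 0.0, -0.108]], [[-1.49, 0.1, -0.01], [0.0, 0.0, -0.133]]]
```

{"fn": "move_arm", "kwargs": {
  "targets": [
    [[-0.3,0,0],[0,0,-0.03]],
    [[-0.6,0.02,0],[0,0,-0.061]],
    [[-0.89,0.04,0],[0,0,-0.092]],
    [[-1.19,0.07,0],[0,0,-0.122]],
    [[-1.49,0.11,0],[0,0,-0.153]]
  ]
}}

```text
time_s: 12.85
tcp_pos: [0.6236, -0.0506, 0.1507]
eef_rot: [180.0, 0.0, -78.2]
contact_force: [0.2, -0.4, -2.1]
gripper_width: 0.0158
gripper_force: 15.0
```

{"fn": "move_arm", "kwargs": {
  "targets": [
    [[-0.3,0.01,0],[0,0,-0.03]],
    [[-0.59,0.02,-0.01],[0,0,-0.058]],
    [[-0.89,0.04,-0.01],[0,0,-0.083]],
    [[-1.19,0.07,-0.01],[0,0,-0.108]],
    [[-1.49,0.1,-0.01],[0,0,-0.133]]
  ]
}}

```text
time_s: 13.48
tcp_pos: [0.6195, -0.0362, 0.1507]
eef_rot: [180.0, 0.0, -70.6]
contact_force: [0.6, 0.1, -2.8]
gripper_width: 0.016
gripper_force: 15.0
```

```bash
python3 - <<'E'
from h import *
rep()
v=np.load('v5.npy'); 
go(v,[101,104,107,110,113]); go(v,[116,119,122,125,128])
E
```

```text
t 13.475 err mm(tool) [-0.24  0.04  0.01] F [ 0.12 -0.58  2.78] M [-0.109 -0.01  -0.017] w 0.016 15.0 yaw -70.6
[[[-0.3, 0.01, 0.0], [0.0, 0.0, -0.025]], [[-0.6, 0.02, 0.0], [0.0, 0.0, -0.05]], [[-0.89, 0.04, 0.0], [0.0, 0.0, -0.075]], [[-1.19, 0.06, 0.0], [0.0, 0.0, -0.1]], [[-1.49, 0.1, 0.0], [0.0, 0.0, -0.125]]]
[[[-0.3, 0.0, 0.0], [0.0, 0.0, -0.025]], [[-0.6, 0.01, 0.0], [0.0, 0.0, -0.05]], [[-0.89, 0.03, 0.0], [0.0, 0.0, -0.075]], [[-1.19, 0.06, 0.0], [0.0, 0.0, -0.1]], [[-1.49, 0.09, 0.0], [0.0, 0.0, -0.125]]]
```

{"fn": "move_arm", "kwargs": {
  "targets": [
    [[-0.3,0.01,0],[0,0,-0.025]],
    [[-0.6,0.02,0],[0,0,-0.05]],
    [[-0.89,0.04,0],[0,0,-0.075]],
    [[-1.19,0.06,0],[0,0,-0.1]],
    [[-1.49,0.1,0],[0,0,-0.125]]
  ]
}}

```text
time_s: 14.1
tcp_pos: [0.6137, -0.0224, 0.1508]
eef_rot: [-180.0, 0.0, -63.4]
contact_force: [0.7, 0.6, -3.3]
gripper_width: 0.0158
gripper_force: 15.0
```

{"fn": "move_arm", "kwargs": {
  "targets": [
    [[-0.3,0,0],[0,0,-0.025]],
    [[-0.6,0.01,0],[0,0,-0.05]],
    [[-0.89,0.03,0],[0,0,-0.075]],
    [[-1.19,0.06,0],[0,0,-0.1]],
    [[-1.49,0.09,0],[0,0,-0.125]]
  ]
}}

```text
time_s: 14.72
tcp_pos: [0.6062, -0.0095, 0.1508]
eef_rot: [180.0, 0.0, -56.3]
contact_force: [-0.3, 0.6, -2.5]
gripper_width: 0.0158
gripper_force: 15.0
```

```bash
python3 - <<'E'
from h import *
rep()
v=np.load('v5.npy'); 
go(v,[131,134,137,140,143]); go(v,[146,149,152,155,158])
E
```

```text
t 14.725 err mm(tool) [-0.26  0.   -0.02] F [-0.71 -0.09  2.54] M [-0.153 -0.117 -0.017] w 0.0158 15.0 yaw -56.27
[[[-0.3, 0.0, 0.0], [0.0, 0.0, -0.025]], [[-0.6, 0.01, 0.0], [0.0, 0.0, -0.049]], [[-0.9, 0.03, 0.0], [0.0, 0.0, -0.072]], [[-1.19, 0.05, 0.0], [0.0, 0.0, -0.091]], [[-1.49, 0.08, 0.0], [0.0, 0.0, -0.108]]]
[[[-0.3, 0.0, 0.0], [0.0, 0.0, -0.014]], [[-0.6, 0.01, 0.0], [0.0, 0.0, -0.026]], [[-0.9, 0.02, 0.0], [0.0, 0.0, -0.035]], [[-1.2, 0.02, 0.0], [0.0, 0.0, -0.041]], [[-1.5, 0.04, 0.0], [0.0, 0.0, -0.044]]]
```

{"fn": "move_arm", "kwargs": {
  "targets": [
    [[-0.3,0,0],[0,0,-0.025]],
    [[-0.6,0.01,0],[0,0,-0.049]],
    [[-0.9,0.03,0],[0,0,-0.072]],
    [[-1.19,0.05,0],[0,0,-0.091]],
    [[-1.49,0.08,0],[0,0,-0.108]]
  ]
}}

```text
time_s: 15.35
tcp_pos: [0.5973, 0.0024, 0.1508]
eef_rot: [-180.0, -0.0, -50.1]
contact_force: [-1.2, 0.5, -2.1]
gripper_width: 0.0158
gripper_force: 15.0
```

{"fn": "move_arm", "kwargs": {
  "targets": [
    [[-0.3,0,0],[0,0,-0.014]],
    [[-0.6,0.01,0],[0,0,-0.026]],
    [[-0.9,0.02,0],[0,0,-0.035]],
    [[-1.2,0.02,0],[0,0,-0.041]],
    [[-1.5,0.04,0],[0,0,-0.044]]
  ]
}}

```text
time_s: 15.98
tcp_pos: [0.5874, 0.0137, 0.1507]
eef_rot: [180.0, 0.0, -47.6]
contact_force: [-0.2, 0.0, -3.4]
gripper_width: 0.016
gripper_force: 15.0
```

```bash
python3 - <<'E'
from h import *
rep()
v=np.load('v5.npy'); 
print(LB+58-14-14,LB+58)
go(v,[161,164,167,170,173]); 
E
```

```text
t 15.975 err mm(tool) [-0.23  0.01  0.  ] F [-0.16  0.16  3.37] M [-0.126 -0.106  0.044] w 0.016 15.0 yaw -47.65
176.4379838051244 204.4379838051244
[[[-0.3, -0.0, 0.0], [0.0, 0.0, -0.001]], [[-0.6, -0.0, 0.0], [0.0, 0.0, -0.001]], [[-0.9, -0.0, 0.0], [0.0, 0.0, -0.001]], [[-1.2, -0.0, 0.0], [0.0, 0.0, -0.001]], [[-1.5, -0.0, 0.0], [0.0, 0.0, -0.001]]]
```

{"fn": "move_arm", "kwargs": {
  "targets": [
    [[-0.3,0,0],[0,0,0]],
    [[-0.6,0,0],[0,0,0]],
    [[-0.9,0,0],[0,0,0]],
    [[-1.2,0,0],[0,0,0]],
    [[-1.5,0,0],[0,0,0]]
  ]
}}

```text
time_s: 16.6
tcp_pos: [0.5773, 0.0248, 0.1508]
eef_rot: [-180.0, -0.0, -47.7]
contact_force: [-0.3, 1.1, -2.3]
gripper_width: 0.0158
gripper_force: 15.0
```

```bash
python3 - <<'E'
from h import *
rep()
v=np.load('v5.npy'); 
go(v,[175,177,180,182,184]); go(v,[186,187,188,189,190])
E
```

```text
t 16.6 err mm(tool) [-0.22 -0.04 -0.05] F [-1.   -0.52  2.31] M [-0.074 -0.13  -0.019] w 0.0158 15.0 yaw -47.66
[[[-0.2, -0.0, 0.0], [0.0, 0.0, 0.0]], [[-0.4, -0.0, 0.0], [0.0, 0.0, 0.0]], [[-0.7, -0.0, 0.0], [0.0, 0.0, 0.0]], [[-0.9, -0.0, 0.0], [0.0, 0.0, 0.0]], [[-1.1, -0.0, 0.0], [0.0, 0.0, 0.0]]]
[[[-0.2, -0.0, 0.0], [0.0, 0.0, 0.0]], [[-0.3, -0.0, 0.0], [0.0, 0.0, 0.0]], [[-0.4, -0.0, 0.0], [0.0, 0.0, 0.0]], [[-0.5, -0.0, 0.0], [0.0, 0.0, 0.0]], [[-0.6, -0.0, 0.0], [0.0, 0.0, 0.0]]]
```

{"fn": "move_arm", "kwargs": {
  "targets": [
    [[-0.2,0,0],[0,0,0]],
    [[-0.4,0,0],[0,0,0]],
    [[-0.7,0,0],[0,0,0]],
    [[-0.9,0,0],[0,0,0]],
    [[-1.1,0,0],[0,0,0]]
  ],
  "jaw": 1.0,
  "squeeze": 35
}}

```text
time_s: 17.23
tcp_pos: [0.5699, 0.0329, 0.1508]
eef_rot: [-180.0, 0.0, -47.7]
contact_force: [-0.0, -0.6, -3.7]
gripper_width: 0.0156
gripper_force: 35.0
```

{"fn": "move_arm", "kwargs": {
  "targets": [
    [[-0.2,0,0],[0,0,0]],
    [[-0.3,0,0],[0,0,0]],
    [[-0.4,0,0],[0,0,0]],
    [[-0.5,0,0],[0,0,0]],
    [[-0.6,0,0],[0,0,0]]
  ]
}}

```text
time_s: 17.85
tcp_pos: [0.5659, 0.0372, 0.1508]
eef_rot: [180.0, 0.0, -47.7]
contact_force: [-0.2, -0.2, -2.8]
gripper_width: 0.0158
gripper_force: 35.0
```

```bash
python3 - <<'E'
from h import *
rep()
v=np.load('v5.npy'); 
go(v,[191,192,193,193.5,194])
E
```

```text
t 17.85 err mm(tool) [-0.07 -0.02 -0.01] F [-0.    0.24  2.82] M [-0.136 -0.072  0.039] w 0.0158 35.0 yaw -47.66
[[[-0.1, -0.0, 0.0], [0.0, 0.0, 0.0]], [[-0.2, -0.0, 0.0], [0.0, 0.0, 0.0]], [[-0.3, -0.0, 0.0], [0.0, 0.0, 0.0]], [[-0.35, -0.0, 0.0], [0.0, 0.0, 0.0]], [[-0.4, -0.0, 0.0], [0.0, 0.0, 0.0]]]
```

{"fn": "move_arm", "kwargs": {
  "targets": [
    [[-0.1,0,0],[0,0,0]],
    [[-0.2,0,0],[0,0,0]],
    [[-0.3,0,0],[0,0,0]],
    [[-0.35,0,0],[0,0,0]],
    [[-0.4,0,0],[0,0,0]]
  ]
}}

```text
time_s: 18.48
tcp_pos: [0.5634, 0.04, 0.1508]
eef_rot: [-180.0, -0.0, -47.7]
contact_force: [2.7, -3.5, -5.2]
gripper_width: 0.0158
gripper_force: 35.0
```

```bash
python3 - <<'E'
from h import *
rep()
v=np.load('v5.npy'); 
go(v,[194.7,195.4,196.1,196.8,197.5]);
E
```

```text
t 18.475 err mm(tool) [ 0.23 -0.04 -0.06] F [4.37 0.37 5.25] M [-0.236  1.589 -0.037] w 0.0158 35.0 yaw -47.66
[[[-0.07, -0.0, 0.0], [0.0, 0.0, 0.0]], [[-0.14, -0.0, 0.0], [0.0, 0.0, 0.0]], [[-0.21, -0.0, 0.0], [0.0, 0.0, 0.0]], [[-0.28, -0.0, 0.0], [0.0, 0.0, 0.0]], [[-0.35, -0.0, 0.0], [0.0, 0.0, 0.0]]]
```

Contact with the switch: 4.4 N along the rod and almost nothing sideways. I'll keep pushing slowly.

{"fn": "move_arm", "kwargs": {
  "targets": [
    [[-0.07,0,0],[0,0,0]],
    [[-0.14,0,0],[0,0,0]],
    [[-0.21,0,0],[0,0,0]],
    [[-0.28,0,0],[0,0,0]],
    [[-0.35,0,0],[0,0,0]]
  ]
}}

```text
time_s: 19.1
tcp_pos: [0.5608, 0.0428, 0.1508]
eef_rot: [180.0, -0.0, -47.7]
contact_force: [3.1, -3.3, -3.8]
gripper_width: 0.0159
gripper_force: 35.0
```

```bash
python3 - <<'E'
from h import *
rep()
v=np.load('v5.npy'); 
go(v,[198,198.6,199.2,199.8,200.4]);
E
```

```text
t 19.1 err mm(tool) [-0.09 -0.02 -0.02] F [ 4.57 -0.06  3.83] M [-0.321  1.572 -0.094] w 0.0159 35.0 yaw -47.66
[[[-0.05, -0.0, 0.0], [0.0, 0.0, 0.0]], [[-0.11, -0.0, 0.0], [0.0, 0.0, 0.0]], [[-0.17, -0.0, 0.0], [0.0, 0.0, 0.0]], [[-0.23, -0.0, 0.0], [0.0, 0.0, 0.0]], [[-0.29, -0.0, 0.0], [0.0, 0.0, 0.0]]]
```

{"fn": "move_arm", "kwargs": {
  "targets": [
    [[-0.05,0,0],[0,0,0]],
    [[-0.11,0,0],[0,0,0]],
    [[-0.17,0,0],[0,0,0]],
    [[-0.23,0,0],[0,0,0]],
    [[-0.29,0,0],[0,0,0]]
  ]
}}

```text
time_s: 19.73
tcp_pos: [0.5589, 0.0449, 0.1508]
eef_rot: [180.0, -0.0, -47.7]
contact_force: [1.7, -4.3, -3.4]
gripper_width: 0.0162
gripper_force: 35.0
```

```bash
python3 - <<'E'
from h import *
rep()
v=np.load('v5.npy'); 
go(v,[200.9,201.4,201.9,202.4,202.4]);
E
```

```text
t 19.725 err mm(tool) [-0.05  0.   -0.03] F [4.37 1.65 3.36] M [-0.417  1.621 -0.142] w 0.0162 35.0 yaw -47.66
[[[-0.05, -0.0, 0.0], [0.0, 0.0, 0.0]], [[-0.1, -0.0, 0.0], [0.0, 0.0, 0.0]], [[-0.15, -0.0, 0.0], [0.0, 0.0, 0.0]], [[-0.2, -0.0, 0.0], [0.0, 0.0, 0.0]], [[-0.2, -0.0, 0.0], [0.0, 0.0, 0.0]]]
```

{"fn": "move_arm", "kwargs": {
  "targets": [
    [[-0.05,0,0],[0,0,0]],
    [[-0.1,0,0],[0,0,0]],
    [[-0.15,0,0],[0,0,0]],
    [[-0.2,0,0],[0,0,0]],
    [[-0.2,0,0],[0,0,0]]
  ]
}}

```text
time_s: 20.35
tcp_pos: [0.5575, 0.0464, 0.1508]
eef_rot: [180.0, 0.0, -47.7]
contact_force: [2.0, -3.4, -2.8]
gripper_width: 0.0154
gripper_force: 35.0
```

```bash
python3 - <<'E'
from h import *
rep()
v=np.load('v5.npy'); 
go(v,[202.7,203.0,203.3,203.6,203.6]);
E
```

```text
t 20.35 err mm(tool) [-0.11  0.   -0.02] F [3.81 0.83 2.8 ] M [-0.56   1.406 -0.054] w 0.0154 35.0 yaw -47.66
[[[-0.03, -0.0, 0.0], [0.0, 0.0, 0.0]], [[-0.06, -0.0, 0.0], [0.0, 0.0, 0.0]], [[-0.09, -0.0, 0.0], [0.0, 0.0, 0.0]], [[-0.12, -0.0, 0.0], [0.0, 0.0, 0.0]], [[-0.12, -0.0, 0.0], [0.0, 0.0, 0.0]]]
```

{"fn": "move_arm", "kwargs": {
  "targets": [
    [[-0.03,0.01,0],[0,0,0]],
    [[-0.06,0.02,0],[0,0,0]],
    [[-0.09,0.03,0],[0,0,0]],
    [[-0.12,0.04,0],[0,0,0]],
    [[-0.12,0.04,0],[0,0,0]]
  ]
}}

```text
time_s: 20.98
tcp_pos: [0.5567, 0.0472, 0.1508]
eef_rot: [-180.0, -0.0, -47.7]
contact_force: [3.2, -1.9, -3.4]
gripper_width: 0.0159
gripper_force: 35.0
```

```bash
python3 - <<'E'
from h import *
moved([0,.04,0]); rep()
E
```

```text
t 20.975 err mm(tool) [-0.06 -0.33 -0.06] F [ 3.56 -1.05  3.43] M [ 0.19   1.495 -0.065] w 0.0159 35.0 yaw -47.65
```

{"fn": "move_arm", "kwargs": {
  "targets": [
    [[-0.03,0,0],[0,0,0]],
    [[-0.06,0,0],[0,0,0]],
    [[-0.09,0,0],[0,0,0]],
    [[-0.12,0,0],[0,0,0]],
    [[-0.12,0,0],[0,0,0]]
  ]
}}

```text
time_s: 21.6
tcp_pos: [0.5562, 0.0477, 0.1509]
eef_rot: [-180.0, -0.1, -47.6]
contact_force: [5.5, -4.6, -5.3]
gripper_width: 0.0155
gripper_force: 35.0
```

```bash
python3 - <<'E'
from h import *
moved([-.12,0,0]); rep()
E
```

```text
t 21.6 err mm(tool) [ 0.49 -0.31 -0.11] F [ 7.06 -0.98  5.29] M [ 0.399  2.794 -0.053] w 0.0155 35.0 yaw -47.65
```

{"fn": "move_arm", "kwargs": {
  "targets": [
    [[-0.02,0,0],[0,0,0]],
    [[-0.04,0,0],[0,0,0]],
    [[-0.06,0,0],[0,0,0]],
    [[-0.06,0,0],[0,0,0]],
    [[-0.06,0,0],[0,0,0]]
  ]
}}

```text
time_s: 22.22
tcp_pos: [0.5562, 0.0478, 0.1509]
eef_rot: [-180.0, -0.1, -47.6]
contact_force: [7.4, -6.3, -6.3]
gripper_width: 0.016
gripper_force: 35.0
```

```bash
python3 - <<'E'
from h import *
moved([-.06,0,0]); rep()
E
```

```text
t 22.225 err mm(tool) [ 0.99 -0.33 -0.13] F [ 9.65 -1.24  6.31] M [ 0.417  3.877 -0.078] w 0.016 35.0 yaw -47.65
```

{"fn": "move_arm", "kwargs": {
  "targets": [
    [[0.05,-0.02,0],[0,0,0]],
    [[0.1,-0.02,0],[0,0,0]],
    [[0.1,-0.02,0.07],[0,0,0]],
    [[0.1,-0.02,0.14],[0,0,0]],
    [[0.1,-0.02,0.14],[0,0,0]]
  ]
}}

```text
time_s: 22.85
tcp_pos: [0.5563, 0.0476, 0.1498]
eef_rot: [-180.0, -0.0, -47.6]
contact_force: [2.0, -4.0, 2.3]
gripper_width: 0.0156
gripper_force: 35.0
```

```bash
python3 - <<'E'
from h import *
moved([.1,-.02,.14]); rep(); c=cap('side','s3.png'); cv2.imwrite('pics/s3c.png',cv2.resize(c['image'][140:340,200:420],None,fx=2.7,fy=2.7,interpolation=cv2.INTER_CUBIC))
E
```

```text
t 22.85 err mm(tool) [ 0.19 -0.08 -0.48] F [ 4.31  1.25 -2.32] M [-0.621  1.856 -0.024] w 0.0156 35.0 yaw -47.64
```

View pics/s3c.png

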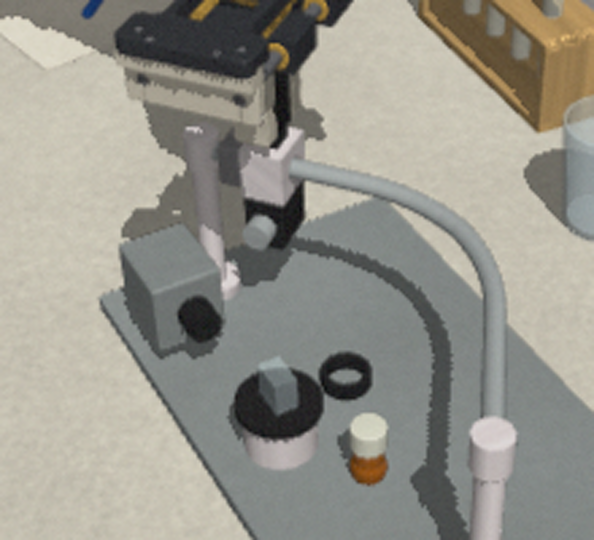

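The carriage sits against the switch beside the far post at crop (265,170), with the jar (368,450) and the ring (345,375) undisturbed. I'll ease the load and release gently.

{"fn": "move_arm", "kwargs": {
  "targets": [
    [[0.03,0,-0.04],[0,0,0]],
    [[0.03,0,-0.04],[0,0,0]],
    [[0.03,0,-0.04],[0,0,0]]
  ],
  "jaw": 1.0,
  "squeeze": 5
}}

```text
time_s: 23.28
tcp_pos: [0.5561, 0.0476, 0.1497]
eef_rot: [180.0, 0.0, -47.7]
contact_force: [1.2, -0.6, 1.0]
gripper_width: 0.0162
gripper_force: 5.0
```

```bash
python3 - <<'E'
from h import *
moved([.03,0,-.04]); rep()
E
```

```text
t 23.275 err mm(tool) [-0.22  0.02  0.03] F [ 1.22 -0.47 -1.01] M [-0.386  0.761 -0.072] w 0.0162 5.0 yaw -47.66
```

{"fn": "move_arm", "kwargs": {
  "targets": [
    [[0,0,0],[0,0,0]],
    [[0,0,0],[0,0,0]],
    [[0,0,0],[0,0,0]],
    [[0,0,0],[0,0,0]],
    [[0,0,0],[0,0,0]]
  ],
  "jaw": 4.5
}}

```text
time_s: 23.9
tcp_pos: [0.5563, 0.0475, 0.1497]
eef_rot: [180.0, 0.0, -47.7]
contact_force: [-0.7, -0.2, 0.1]
gripper_width: 0.0445
gripper_force: 0.0
```

```bash
python3 - <<'E'
from h import *
rep(); c=cap('wrist','w3.png'); v=np.load('v5.npy')
print([(np.round(q['location'],1).tolist(),round(q['score'],2)) for q in pinpoint('grip','wrist')])
E
```

```text
t 23.9 err mm(tool) [-0.08 -0.05  0.  ] F [-0.33  0.65 -0.14] M [-0.123 -0.088  0.016] w 0.0445 0.0 yaw -47.66
[([323.5, 307.4], 0.84)]
```

Released cleanly with no residual force. I'll lift straight up and then check.

{"fn": "move_arm", "kwargs": {
  "targets": [
    [[0,0,-2],[0,0,0]],
    [[0,0,-5],[0,0,0]],
    [[0,0,-9],[0,0,0]],
    [[0,0,-13],[0,0,0]],
    [[0,0,-16],[0,0,0]]
  ]
}}

```text
time_s: 24.62
tcp_pos: [0.5565, 0.0475, 0.3118]
eef_rot: [-179.9, -0.0, -47.7]
contact_force: [0.2, 0.0, -0.6]
gripper_width: 0.0452
gripper_force: 0.0
```

{"fn": "move_arm", "kwargs": {
  "targets": [
    [[3,0,-2],[0,0,0]],
    [[6,0,-2],[0,0,0]],
    [[6,0,-2],[0,0,0]],
    [[6,0,-2],[0,0,0]]
  ]
}}

```text
time_s: 25.12
tcp_pos: [0.5963, 0.0032, 0.3293]
eef_rot: [180.0, 0.0, -47.7]
contact_force: [-0.0, -0.2, 0.7]
gripper_width: 0.045
gripper_force: 0.0
```

```bash
python3 - <<'E'
from h import *
q,R,s=meas(); print(s['time_s'],q,s['contact_force'])
a=cap('top')['image'][170:290,200:420]; b=cap('side')['image'][150:310,220:440]
f=lambda i,k:cv2.resize(i,None,fx=k,fy=k,interpolation=cv2.INTER_CUBIC)
A=f(b,2.6);B=f(a,1.5); B=cv2.copyMakeBorder(B,0,0,0,A.shape[1]-B.shape[1],cv2.BORDER_CONSTANT)
cv2.imwrite('pics/fin.png',np.vstack([A,B]))
E
```

```text
25.125 [0.5963421  0.00317108 0.32927095] [-3.82043954e-04 -1.54662604e-01  6.89289682e-01]
```

View pics/fin.png

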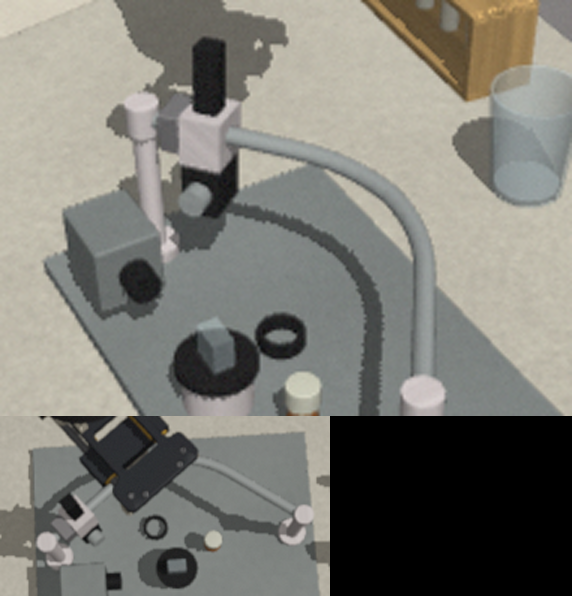

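The side view shows the carriage hanging upright at (210,130) against the grey switch at (175,120) by the far post. The jar and the ring are in place, and the gripper is clear.

```bash
python3 -c "
from plant import r
print(r.close_job())"
```

```text
the job is handed in; nothing more can be done
None
```

The carriage went round the bend to the far end without binding and pushed the parking switch until it stopped moving at about 10 N; I then released it hanging freely, left the jar and ring untouched, and handed the job in at about 25 s.

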